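Wedge a rocking microscope steady

TASK

The microscope rocks because the rubber pad is gone from under the front toe nearer the robot. Without gripping or lifting anything, push the wedge along the bench by its heel, thin end first, under that bare foot until it is tight but the microscope still sits level on its other pads; then press down firmly, with about 10 N, on top of that toe to check that it no longer rocks, and let go. Leave the wedge in place, do not shove the microscope along, and leave the other things alone.

Things in the scene. Friction and masses are not known exactly. Their poses are not given: they have to be found in the camera images.
- microscope: Cream and black microscope standing loose, 3.8 to 5.2 kg, 400 mm tall. Origin on the bench under its base; x points level out over its two round front toes, y to its left, z up. Toes 48 mm across at (155, 85), (155, -85), (-95, 85), (-95, -85) mm, on rubber pads (24 mm across, 8 mm thick) except the bare one at (155, 85), the front toe nearer the robot. Black stage 150-174 mm up over x -40 to 85 mm; all above is behind that.
- bare_foot (a point): Centre of the underside of the bare foot, a flat metal boss 28 mm across, 8 mm above the bench (toe around it: 14 mm). Nothing carries this corner: over 5 to 7 N down on its toe rocks the microscope by 0.057 rad, down to the bench, about the diagonal through the pads at (155, -85) and (-95, 85) mm.
- toe_top (a point): Centre of the flat top of the bare foot's toe (a 48 mm disc), 42 mm above the bench, straight above bare_foot: the place to press down; 10 N held for a moment is a firm press. Nothing is above it; the nearest tall part is the stage, 70 mm behind.
- wedge: Levelling wedge of hard dark rubber, 110 long x 44 wide, about 70 g, flat on the bench in front of the bare foot, thin end roughly towards it. Origin at the centre of its underside, x to the thin end, z up. Top slopes evenly from 2.5 mm (x = 55 mm) to 18 mm (x = -55 mm), so it is 8 mm high 39 mm from the thin end. Slides with under 1 N.
- wedge_heel (a point): Middle of the wedge's upright heel face (44 mm wide, 18 mm high), 9 mm above the bench: where to push. Once the wedge bears on the foot the push climbs quickly: 3 to 8 N is tight; near 20 N shoves the whole microscope along. It holds by friction when let go.
- wedge_tip (a point): Middle of the wedge's thin end (44 mm wide, 2.5 mm thick). The slope meets the near edge of the bare foot when the thin end is about 27 mm past the foot's centre.
- oil_bottle: Bystander, to be left alone: amber dropper bottle, 28 mm across, 78 mm tall, upright, in front of the microscope, between the lines of its two toes. Origin at its underside.
- objective_can: Bystander, to be left alone: clear can with a black cap, 41 mm across, 56 mm tall, upright, in front of the microscope's far toe. Origin at its underside.
- petri_dish: Bystander, to be left alone: flat covered dish, 91 mm across, 18 mm tall, farther out in front of the microscope, beyond the wedge's line. Origin at its underside.
- slide_box: Bystander, to be left alone: closed flat box, 100 x 85 x 36 mm, behind the microscope. Origin at its underside.
- eyepiece: Bystander, to be left alone: spare eyepiece, 33 mm across, 46 mm tall, standing, on the robot's side of the bare toe. Origin at its underside.
- blower: Bystander, to be left alone: rubber dust blower, 60 mm across, 95 mm tall, standing, on the far side of the microscope. Origin at its underside.
- screwdriver: Bystander, to be left alone: small screwdriver lying down, about 160 mm long (origin beneath its middle), on the robot's side of the wedge. Origin at its underside.
Mind the look-alikes: they are no part of the job. Several things have the shape of the wedge; the one meant has the colours described above.

How it is judged:
By the outcome, as a careful person would: the job done as asked, in the order asked, and still so for the second after the job is handed in, with the robot touching nothing.
It also fails if it takes over 69 s, if anything falls off the work surface, if the arm or the gripper's body presses on something with over 40 N, if the wrist force passes 120 N, or if a joint passes its speed limit or range.

ROBOT

A 6-joint arm with a two-finger parallel gripper is mounted at the origin on the work surface. World frame = base frame: x ahead of the robot, y to its left, z up, the work surface at z = 0. Lengths are in m, angles in rad, forces in N, time in s.
With the tool pointing down it reaches from about 0.3 to 0.875 m from the base axis. Payload 4.2 kg.
Tool frame: the origin (TCP) lies midway between the tips of the shut fingers; the grasp point (between the pads) lies 19 mm behind it; x points along the fingers, z is the direction in which the jaws open and shut, and the axes are right-handed (so a half turn about x gives the same grasp; the last joint's range is limited). The gripper opens to 85 mm and grips with 20 to 120 N. Pads are 22 mm wide; open, the fingers measure 114 mm over their backs; the gripper's body (76 mm by 85 mm) begins 54 mm behind the grasp point. The pads swing forward as they close: fully open they stand 13 mm farther back than shut.
Start: joints at [-1.216, 0.32, 1.565, -0, 1.257, -0.02], TCP at [0.211, -0.535, 0.231] pointing down, gripper open.
Joint ranges: [-3.11, 3.11], [-0.84, 2.01], [0.21, 2.61], [-1.34, 4.49], [0.05, 2.63], [-2.56, 2.56]. Speed limits (rad/s): [2.57, 2.57, 3.14, 3.14, 3.14, 3.14].

INTERFACE

Orientations are given as a rotation vector (axis times angle).
In Python, from plant import readout, optics, workorder gives the robot as it stands.
- The arm moves only by the tool servo_tool, never from a script. Its argument "series" is a list of rows, each a list of 6 numbers: the shift along the tool's x, y, z in m, then the turn, a rotation vector about the tool's x, y, z in rad. A call has 1 to 12 rows; each row is the pose to reach, as a shift and turn from the pose measured when the call began, along the tool's axes at that moment; what a row does not reach only later rows make up. A row lasts 1/12 s, in which the tool goes at most 41.7 mm and 7.16 degrees, less where a joint would pass 70% of its speed; a pose out of reach is approached as far as the arm can. A call with a gripper value outside its range is refused whole. "hand" is the closure in counts, from 0 (fully open) to 255 (shut), set as the call begins (left out, the last holds). The fingers move at their own pace and stop on an object; "squeeze" is the grip in N (left out, the last holds). Time passes only in rows, so rows that repeat a pose let the fingers close. It gives the time, the measured TCP pose, the force and the opening at its end, in the units of the state.
- readout.get_obs(): the state, without advancing time (a new reading comes with each control period).
- optics.read_camera(name): name is "side" or "top" or "wrist"; returns a dict with "pixels" (480x640x3 uint8, red, green, blue), "fx", "fy", "cx", "cy" (pixels), "world_from_camera" (4x4, takes a point from camera to world coordinates); the wrist camera has in their place "mount" (4x4, takes a point from camera to tool coordinates, whose origin is the TCP and whose axes are the tool frame's). Camera axes: x right, y up, looking along -z (the intrinsics and any distortion apply to the point x, -y, -z); pixel columns grow to the right and rows downward; lengths in m; the calibration is good to about 2 mm. A picture is of the moment at which its call begins: read the wrist's pose just before it. There is no depth.
- workorder.sign_off(): hands the job in, once; it reports no verdict.
The state is a dict: "t": time; "joint_positions": joint angles; "joint_velocities": joint speeds; "tau": joint torques, N m; "position": TCP position; "eef_rot": TCP orientation; "contact_force": force on the tool from outside, world axes, zero at the start; "wrist_torque": the same for the moment, N m; "gripper_width": opening from 0.0 (shut) to 1.0 (fully open).
Only numpy, scipy, OpenCV 4.12 (cv2) and the standard library are available. Lean on these libraries where they do the work, as an engineer would, in place of code of your own. Each camera call takes 0.05 s, during which the arm holds its last target.

## Working session

There is one attempt and no reset: what is moved stays moved. The work goes in short steps, Python scripts to look and compute and a tool call to move; the robot and the scene stay as the last step left them, time stands still between calls to the robot, and variables do not carry over. Pictures are saved under pics/ and viewed, and the job is handed in when it is done.

Besides the shell and the picture viewer there is one more tool, called after "Emit:" as a command line: name --pt "numbers of a row" for each row, then --argument value for the rest. servo_tool: Moves the arm, as the interface text tells. Its arguments: {"type":"object","properties":{"series":{"type":"array"},"hand":{"type":"number"},"squeeze":{"type":"number"}},"required":["series"]}

```bash
mkdir -p pics; python3 - <<'E'
from plant import readout, optics
import cv2,numpy as np
o=readout.get_obs()
for k,v in o.items(): print(k,np.round(v,4))
for n in ("side","top","wrist"):
    c=optics.read_camera(n)
    cv2.imwrite(f"pics/{n}0.png",c["pixels"][:,:,::-1])
    print(n,{k:np.round(v,4).tolist() for k,v in c.items() if k!="pixels"})
    import pickle; pickle.dump(c,open(f"{n}0.pkl","wb"))
E
```

```text
t 0.0
joint_positions [-1.2161  0.3203  1.5657  0.      1.2574 -0.02  ]
joint_velocities [0.0017 0.0002 0.002  0.0001 0.0008 0.0011]
tau [ 1.10000e-03 -4.15523e+01 -2.34161e+01  1.00000e-04  8.20000e-03
 -0.00000e+00]
position [ 0.2103 -0.5346  0.2305]
eef_rot [ 0.9299  1.365  -0.9282]
contact_force [ 0.2035  0.6035 -0.3714]
wrist_torque [0.0857 0.017  0.0286]
gripper_width 1.0001
side {'fx': 490.4542, 'fy': 490.4542, 'cx': 319.51, 'cy': 246.6, 'world_from_camera': [[-0.9823, 0.1261, -0.1385, 0.4081], [-0.1872, -0.6755, 0.7131, 0.6749], [-0.0036, 0.7265, 0.6872, 0.8142], [0.0, 0.0, 0.0, 1.0]]}
top {'fx': 543.9611, 'fy': 543.9611, 'cx': 312.1549, 'cy': 236.9337, 'world_from_camera': [[0.0233, 0.9966, -0.0794, 0.4298], [-0.9997, 0.0226, -0.0093, -0.0851], [-0.0074, 0.0796, 0.9968, 1.464], [0.0, 0.0, 0.0, 1.0]]}
wrist {'fx': 339.4105, 'fy': 339.4105, 'cx': 323.4366, 'cy': 242.1581, 'mount': [[-0.0004, 0.2582, -0.9661, -0.1426], [-0.0005, 0.9661, 0.2582, 0.0652], [1.0, 0.0006, -0.0003, -0.0016], [0.0, 0.0, 0.0, 1.0]]}
```

View pics/side0.png

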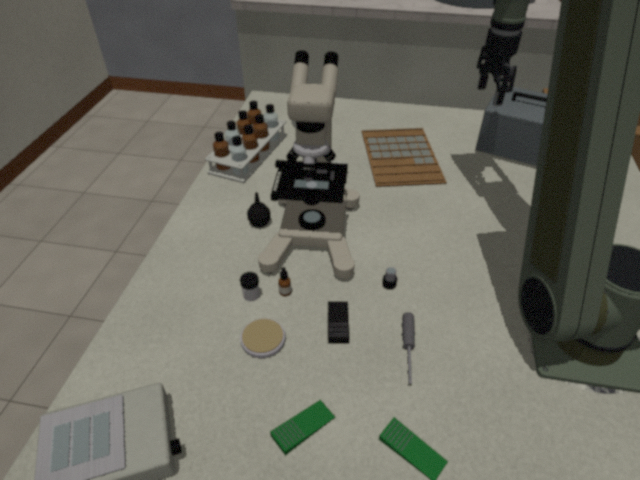

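View pics/top0.png

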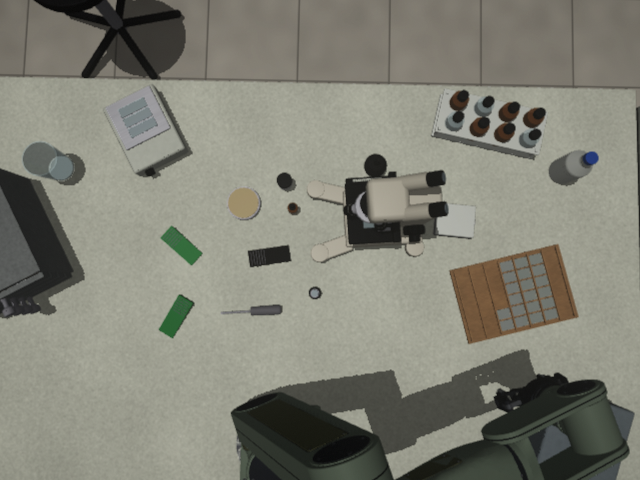

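View pics/wrist0.png

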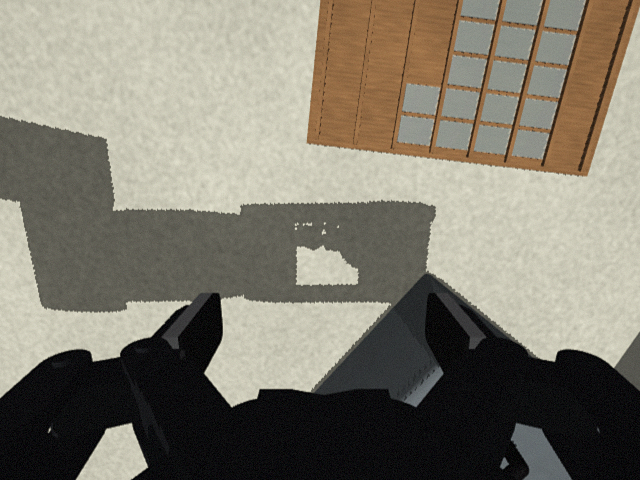

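```bash
python3 - <<'E'
import cv2
t=cv2.imread("pics/top0.png")[150:320,210:460]; cv2.imwrite("pics/topc.png",cv2.resize(t,None,fx=3.2,fy=3.2,interpolation=2))
t=cv2.imread("pics/side0.png")[220:390,220:450]; cv2.imwrite("pics/sidec.png",cv2.resize(t,None,fx=3.4,fy=3.4,interpolation=2))
E
```

```text
(no output)
```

View pics/topc.png

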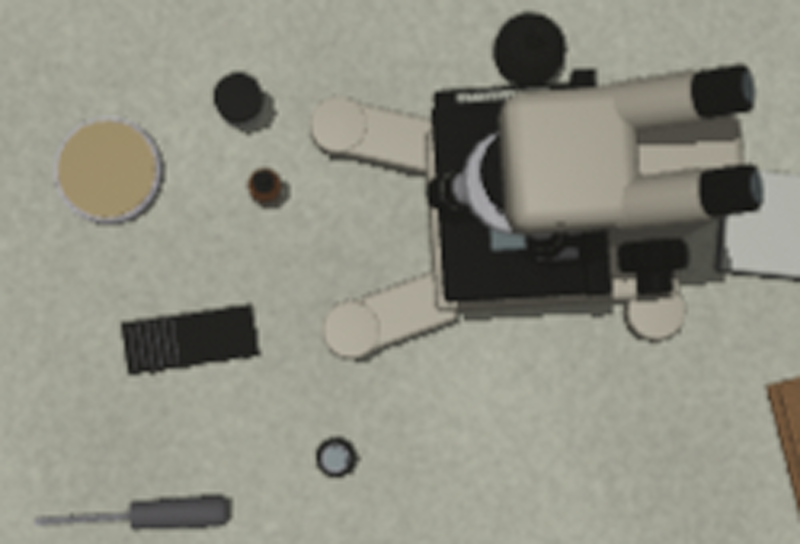

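View pics/sidec.png

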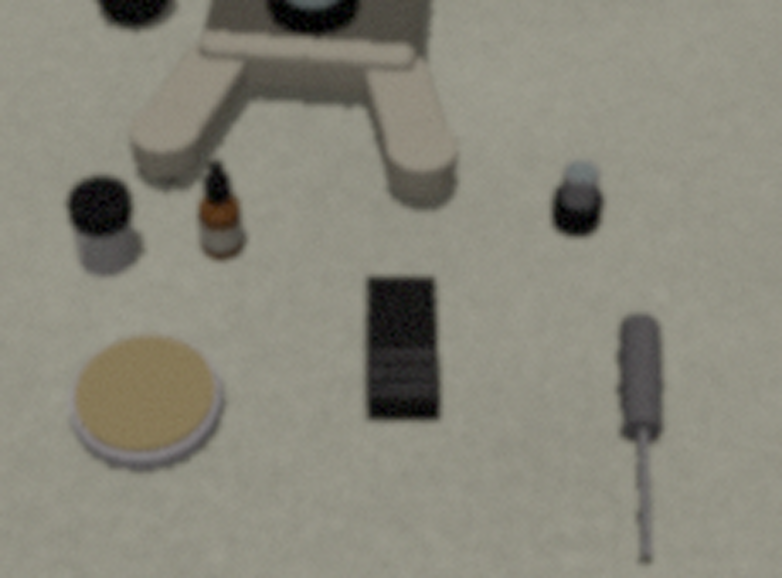

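```bash
cat > h.py <<'E'
import numpy as np,cv2,pickle
def ray(c,u,v,z,W=None):
    W=c["world_from_camera"] if W is None else W
    d=W[:3,:3]@np.array([(u-c["cx"])/c["fx"],-(v-c["cy"])/c["fy"],-1]); o=W[:3,3]
    return o+d*(z-o[2])/d[2]
def proj(c,p,W=None):
    W=c["world_from_camera"] if W is None else W
    q=W[:3,:3].T@(np.array(p)-W[:3,3]); return c["cx"]+c["fx"]*q[0]/-q[2], c["cy"]-c["fy"]*q[1]/-q[2]
E
python3 - <<'E'
from h import *
c=pickle.load(open("top0.pkl","rb"))
im=c["pixels"].astype(int); g=im.max(2)
def mask(x0,x1,y0,y1,cond):
    m=np.zeros(g.shape,np.uint8); m[y0:y1,x0:x1]=cond[y0:y1,x0:x1]; return m
m=mask(235,305,235,280,g<75)
cn=max(cv2.findContours(m,0,2)[0],key=cv2.contourArea)
r=cv2.minAreaRect(cn); print(r, cv2.contourArea(cn)); b=cv2.boxPoints(r)
P=[]
for u,v in b:
    z=0.018 if u<r[0][0] else 0.0025
    p=ray(c,u,v,z); P.append(p); print(u,v,p.round(4))
P=np.array(P); 
hl=P[[i for i in range(4) if b[i][0]<r[0][0]]].mean(0); tp=P[[i for i in range(4) if b[i][0]>r[0][0]]].mean(0)
print("heel",hl.round(4),"tip",tp.round(4),"len",np.linalg.norm((tp-hl)[:2]))
# toes: cream; brightness saturation
for n,(u,v) in {"bare":(320,253.1),"far":(315.6,189.0),"rearnear":(414.7,247.8)}.items(): print(n,ray(c,u,v,0.042).round(4))
for n,(x0,x1,y0,y1) in {"bare":(300,345,230,275),"far":(300,340,170,210)}.items():
    t=cv2.cvtColor(c["pixels"][y0:y1,x0:x1],cv2.COLOR_RGB2GRAY)
    t=cv2.resize(t,None,fx=6,fy=6,interpolation=2)
    k=cv2.HoughCircles(t,cv2.HOUGH_GRADIENT,1,40,param1=60,param2=10,minRadius=46,maxRadius=62)
    if k is not None:
        for q in k[0][:3]: print(n,q/6+[x0,y0,0], ray(c,q[0]/6+x0-.4,q[1]/6+y0-.4,0.042).round(4))
s=pickle.load(open("side0.pkl","rb"))
g=s["pixels"].max(2)
m=np.zeros(g.shape,np.uint8); m[295:348,318:358]=g[295:348,318:358]<70
cn=max(cv2.findContours(m,0,2)[0],key=cv2.contourArea)
print(cv2.approxPolyDP(cn,2,True).reshape(-1,2).tolist())
for n,(u,v) in {"bare":(220+422/3.4,220+150/3.4),"eyepiece":(220+577/3.4,220+215/3.4)}.items(): print(n,ray(s,u,v,.042 if n=="bare" else 0).round(4))
print("oil",ray(c,292.6,208,.078),ray(c,209+337/3.2,150+457/3.2,.046))
E
```

```text
((268.8648986816406, 255.68919372558594), (16.439895629882812, 40.935340881347656), 80.53767395019531) 598.5
247.32437 250.94594 [0.5036 0.1001 0.018 ]
287.70273 244.21622 [ 0.5251 -0.0061  0.0025]
290.40543 260.43243 [ 0.4816 -0.0146  0.0025]
250.02707 267.16217 [0.4607 0.0915 0.018 ]
heel [0.4822 0.0958 0.018 ] tip [ 0.5033 -0.0104  0.0025] len 0.10824971519343161
bare [ 0.5011 -0.0934  0.042 ]
far [ 0.6703 -0.078   0.042 ]
rearnear [ 0.5207 -0.3406  0.042 ]
far [315.75       189.58333397   8.01666641] [ 0.6698 -0.0774  0.042 ]
far [316.91666603 206.58333206   9.26666641] [ 0.6246 -0.0815  0.042 ]
[[329, 302], [328, 340], [348, 342], [347, 304]]
bare [ 0.4998 -0.0812  0.042 ]
eyepiece [ 0.3955 -0.0817  0.    ]
oil [ 0.61359327 -0.02029146  0.078     ] [ 0.39754149 -0.080913    0.046     ]
```

```bash
python3 - <<'E'
from h import *
from scipy.spatial.transform import Rotation as R
o=R.from_rotvec([0.9299,1.365,-0.9282]).as_matrix(); print(o.round(3))
s=pickle.load(open("side0.pkl","rb")); t=pickle.load(open("top0.pkl","rb"))
im={"s":(s,220,220,450,390,3.4),"t":(t,210,150,460,320,3.2)}
mx=np.array([-.085,.996,0]); my=np.array([-.996,-.085,0]); b=np.array([.5008,-.0932,0])
wd=np.array([.195,-.981,0]); wl=np.array([.981,.195,0]); tip=np.array([.5033,-.0104,0])
for k,(c,x0,y0,x1,y1,f) in im.items():
    p=cv2.resize(c["pixels"][y0:y1,x0:x1,::-1],None,fx=f,fy=f,interpolation=2).copy()
    def dr(P,col):
        q=np.array([((np.array(proj(c,a))+.5-[x0,y0])*f) for a in P],int); cv2.polylines(p,[q],True,col,1)
    a=np.linspace(0,6.28,40)
    dr([b+[0.024*np.cos(i),.024*np.sin(i),.042] for i in a],(0,0,255))
    dr([b-.17*my+[0.024*np.cos(i),.024*np.sin(i),.042] for i in a],(0,0,255))
    dr([tip+.022*wl+[0,0,.0025],tip-.022*wl+[0,0,.0025],tip-.11*wd-.022*wl+[0,0,.018],tip-.11*wd+.022*wl+[0,0,.018]],(0,255,255))
    cv2.imwrite(f"pics/ov_{k}.png",p)
E
```

```text
[[-0.001  0.931  0.366]
 [ 0.002  0.366 -0.931]
 [-1.     0.    -0.002]]
```

View pics/ov_s.png

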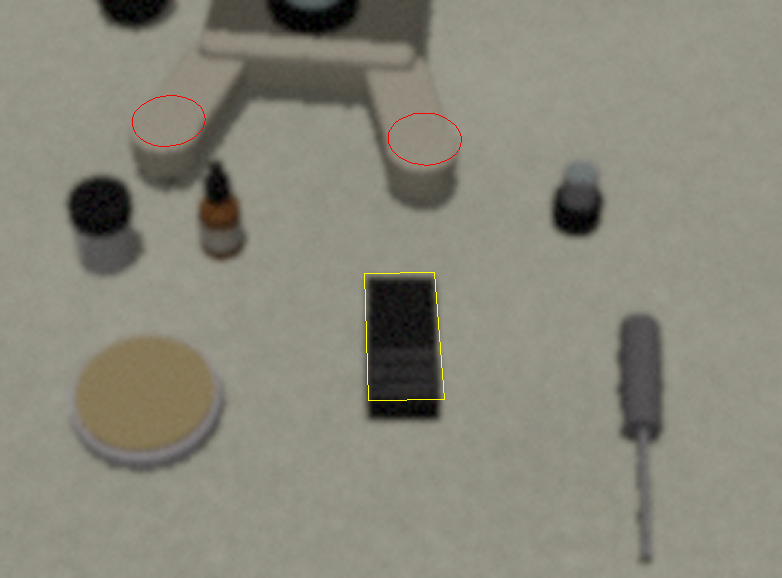

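View pics/ov_t.png

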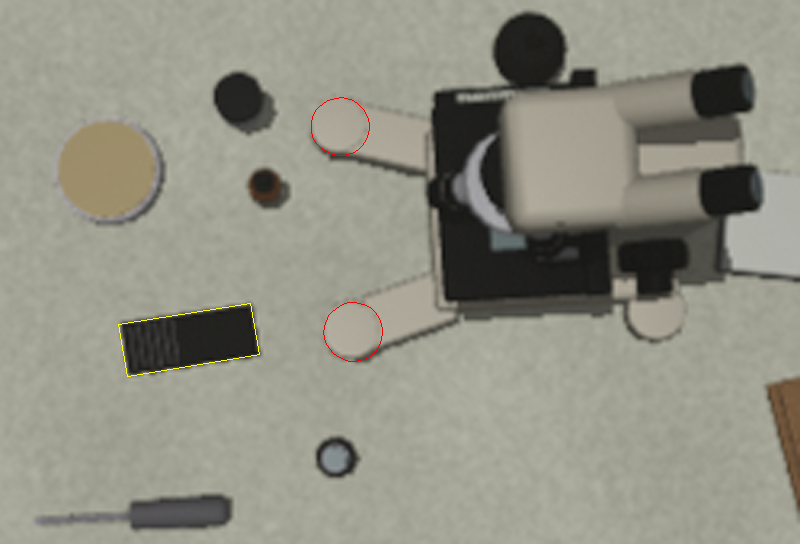

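Emit:
servo_tool --pt "0 0.025 -0.029 -0.09 0 0" --pt "0 0.05 -0.058 -0.18 0 0" --pt "0 0.075 -0.087 -0.27 0 0" --pt "0 0.1 -0.116 -0.36 0 0" --pt "0 0.125 -0.145 -0.45 0 0" --pt "0 0.15 -0.174 -0.54 0 0" --pt "0 0.175 -0.203 -0.63 0 0" --pt "0 0.19 -0.22 -0.68 0 0" --pt "0 0.197 -0.229 -0.7 0 0" --hand 255 --squeeze 40

```text
t: 0.9
position: [0.31, -0.2467, 0.2309]
eef_rot: [0.387, 1.537, -0.384]
contact_force: [0.0, -0.0, 0.0]
gripper_width: 0.006
```

Emit:
servo_tool --pt "0 0.02 -0.002 -0.04 0 0" --pt "0 0.06 -0.005 -0.1 0 0" --pt "0 0.1 -0.009 -0.17 0 0" --pt "0 0.14 -0.012 -0.24 0 0" --pt "0 0.18 -0.015 -0.31 0 0" --pt "0 0.22 -0.019 -0.38 0 0" --pt "0 0.26 -0.022 -0.45 0 0" --pt "0 0.3 -0.026 -0.52 0 0" --pt "0 0.34 -0.029 -0.59 0 0" --pt "0 0.375 -0.032 -0.64 0 0" --pt "0 0.4 -0.034 -0.68 0 0" --pt "0 0.411 -0.035 -0.691 0 0"

```text
t: 1.9
position: [0.4741, 0.1352, 0.2313]
eef_rot: [-0.158, 1.565, 0.163]
contact_force: [0.0, -0.8, -1.0]
gripper_width: 0.002
```

```bash
cat > snap.py <<'E'
import sys,pickle,cv2,numpy as np
from plant import readout, optics
from scipy.spatial.transform import Rotation as R
n,tag=sys.argv[1:3]
o=readout.get_obs(); c=optics.read_camera(n)
if n=="wrist":
    T=np.eye(4);T[:3,:3]=R.from_rotvec(o["eef_rot"]).as_matrix();T[:3,3]=o["position"]; c["world_from_camera"]=T@c["mount"]
pickle.dump(c,open(f"{n}{tag}.pkl","wb")); cv2.imwrite(f"pics/{n}{tag}.png",c["pixels"][:,:,::-1])
print(round(float(o["t"]),2),np.round(o["position"],4),R.from_rotvec(o["eef_rot"]).as_matrix().round(3).tolist(),np.round(o["contact_force"],2))
E
python3 snap.py wrist 1
```

```text
1.9 [0.4741 0.1352 0.2313] [[-0.0, -0.203, 0.979], [0.003, 0.979, 0.203], [-1.0, 0.003, 0.0]] [ 0.03 -0.78 -1.04]
```

View pics/wrist1.png

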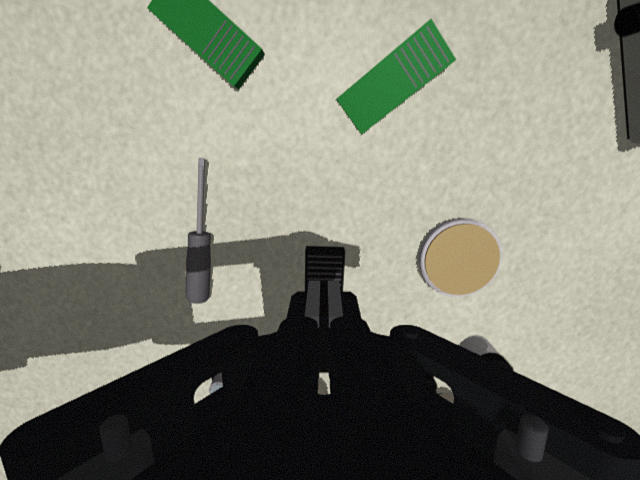

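```bash
python3 - <<'E'
from h import *
c=pickle.load(open("wrist1.pkl","rb"))
g=c["pixels"].max(2)
t=cv2.resize(c["pixels"][225:345,260:400,::-1],None,fx=5,fy=5,interpolation=2); cv2.imwrite("pics/w1c.png",t)
for u in (308,325,342): 
    col=g[235:265,u]; print(u,[int(i) for i in col])
print(g[262,295:355])
for u,v in((305,247),(344,247)): print(ray(c,u,v,.018).round(4))
E
```

```text
308 [100, 92, 89, 94, 89, 92, 93, 95, 96, 103, 75, 34, 3, 12, 6, 5, 4, 15, 4, 16, 27, 39, 23, 7, 18, 21, 34, 33, 18, 9]
325 [203, 193, 144, 93, 84, 95, 97, 96, 99, 102, 91, 55, 13, 14, 15, 13, 17, 4, 13, 14, 24, 36, 25, 13, 13, 17, 20, 37, 26, 16]
342 [203, 203, 200, 201, 196, 197, 197, 171, 118, 93, 95, 80, 30, 2, 10, 5, 18, 10, 5, 10, 13, 15, 21, 13, 8, 16, 3, 17, 15, 16]
[101  95  89  88  86  84  91  92 101  92  30   8  11  33  37  43  42  37
  35  35  30  35  40  36  35  39  38  44  32  39  37  41  37  39  45  36
  35  34  40  26  31  38  36  30  28  39  30  17  14  38  90  96  91  96
  97  89  90  90  86  86]
[0.461  0.0985 0.018 ]
[0.5026 0.1071 0.018 ]
```

View pics/w1c.png

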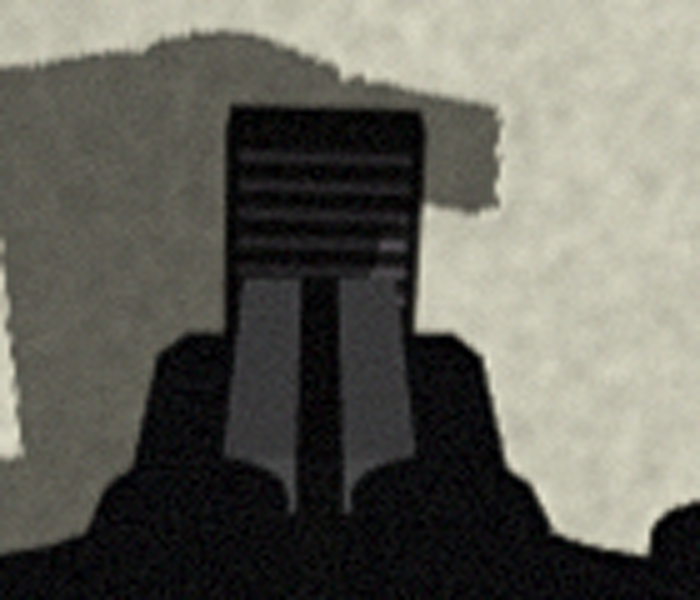

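Emit:
servo_tool --pt "0.02 0 0 0 0 0" --pt "0.05 0 0 0 0 0" --pt "0.09 0 0 0 0 0" --pt "0.13 0 0 0 0 0" --pt "0.165 0 0 0 0 0" --pt "0.195 0 0 0 0 0" --pt "0.212 0 0 0 0 0" --pt "0.221 0 0 0 0 0" --pt "0.224 0 0 0 0 0" --pt "0.224 0 0 0 0 0"

```text
t: 2.78
position: [0.4743, 0.1355, 0.0073]
eef_rot: [-0.156, 1.565, 0.161]
contact_force: [0.0, 0.1, -0.5]
gripper_width: -0.003
```

```bash
python3 snap.py wrist 2; python3 snap.py top 2;python3 -c "
import cv2
t=cv2.imread('pics/top2.png')[150:320,210:460]; cv2.imwrite('pics/top2c.png',cv2.resize(t,None,fx=3.2,fy=3.2,interpolation=2))"
```

```text
2.78 [0.4743 0.1355 0.0073] [[-0.001, -0.201, 0.98], [0.003, 0.98, 0.201], [-1.0, 0.003, 0.0]] [ 0.01  0.12 -0.49]
2.83 [0.4749 0.1358 0.008 ] [[0.001, -0.201, 0.98], [0.004, 0.98, 0.201], [-1.0, 0.004, 0.002]] [-0.26  0.02  0.71]
```

View pics/wrist2.png

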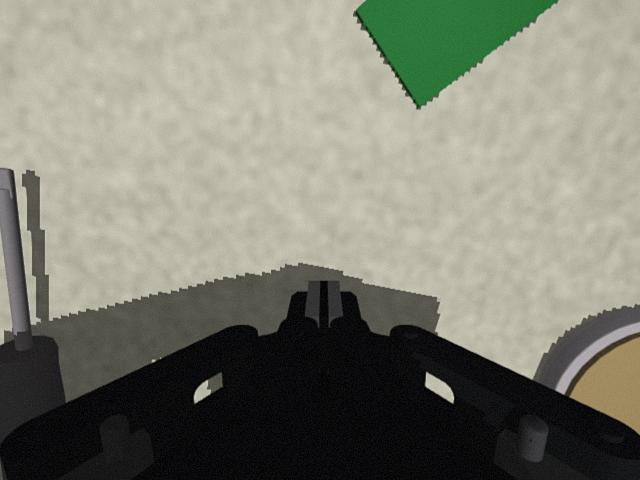

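View pics/top2c.png

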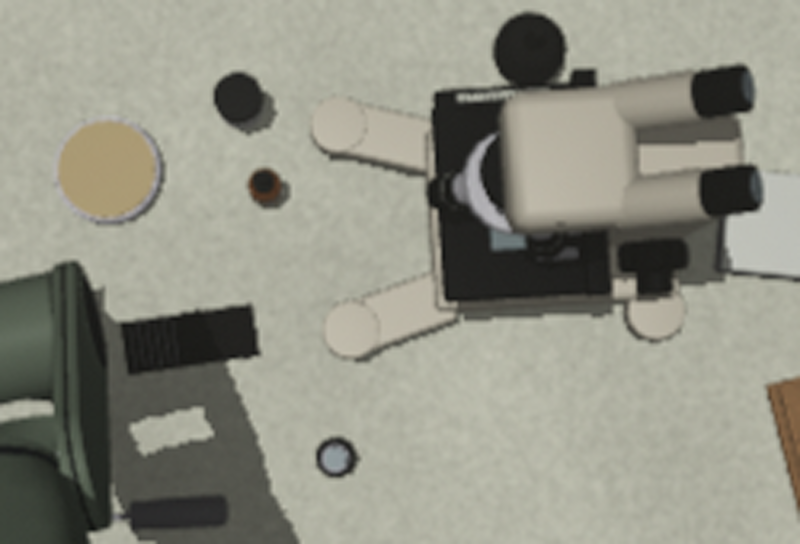

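Emit:
servo_tool --pt "0 -0.012 0 0 0 0" --pt "0 -0.024 0 0 0 0" --pt "0 -0.032 0 0.008 0 0" --pt "0 -0.038 0 0.019 0 0" --pt "0 -0.044 0 0.031 0 0" --pt "0 -0.05 0 0.042 0 0" --pt "0 -0.056 -0.0002 0.054 0 0" --pt "0 -0.062 -0.0004 0.065 0 0" --pt "0 -0.068 -0.0007 0.077 0 0" --pt "0 -0.074 -0.001 0.088 0 0" --pt "0 -0.08 -0.0015 0.1 0 0" --pt "0 -0.088 -0.0022 0.115 0 0"

```text
t: 3.88
position: [0.4908, 0.049, 0.0081]
eef_rot: [-0.065, 1.567, 0.071]
contact_force: [-0.5, 0.3, -0.3]
gripper_width: 0.004
```

```bash
python3 snap.py side 3; python3 snap.py top 3;python3 -c "
import cv2
t=cv2.imread('pics/top3.png')[200:300,230:360]; cv2.imwrite('pics/top3c.png',cv2.resize(t,None,fx=6,fy=6,interpolation=2))
t=cv2.imread('pics/side3.png')[220:360,260:430]; cv2.imwrite('pics/side3c.png',cv2.resize(t,None,fx=4,fy=4,interpolation=2))"
```

```text
3.88 [0.4908 0.049  0.0081] [[0.002, -0.087, 0.996], [0.004, 0.996, 0.087], [-1.0, 0.004, 0.002]] [-0.53  0.35 -0.29]
3.93 [0.491  0.0478 0.0081] [[0.002, -0.086, 0.996], [0.004, 0.996, 0.086], [-1.0, 0.003, 0.002]] [ 0.16 -1.04  0.46]
```

View pics/top3c.png

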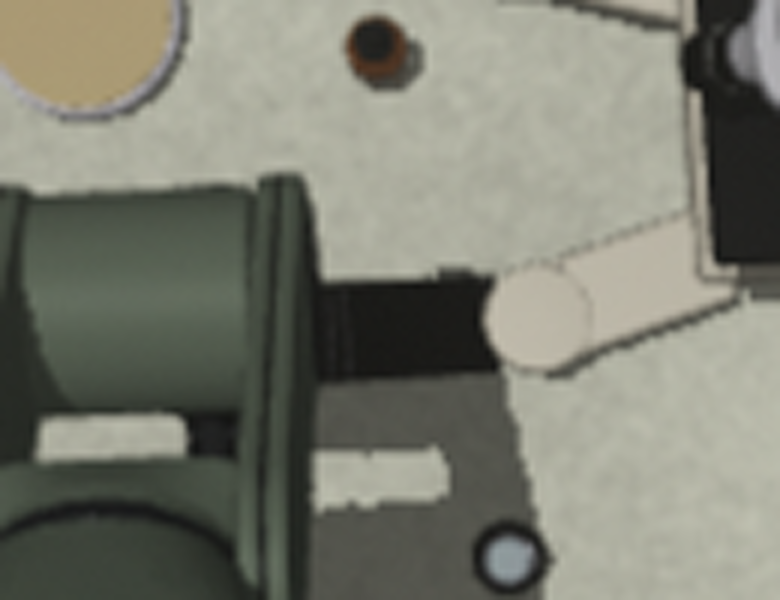

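View pics/side3c.png

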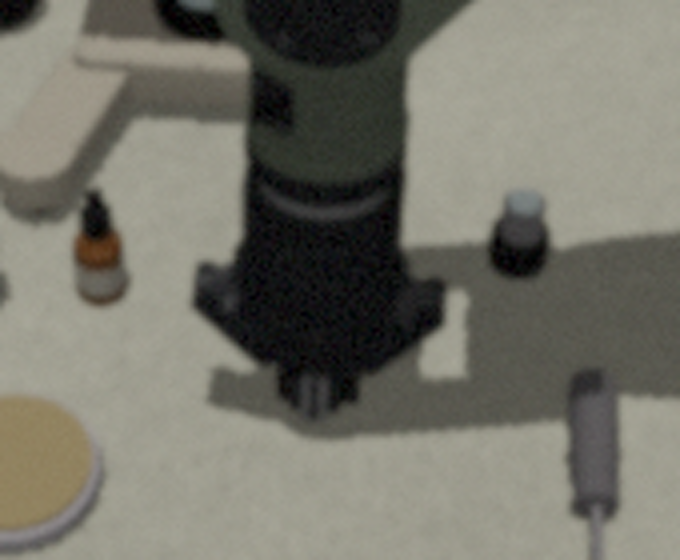

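```bash
python3 - <<'E'
from h import *
c=pickle.load(open("top3.pkl","rb"))
f=lambda x,y,z: ray(c,230+x/6-.5,200+y/6-.5,z).round(4)
print("toe",f(538,317,.042)); print("tipfar",f(490,277,.0025),"tipnear",f(494,375,.003)); print("mid", f(380,283,.012),f(380,380,.012))
E
```

```text
toe [ 0.5031 -0.0912  0.042 ]
tipfar [ 0.5226 -0.0694  0.0025] tipnear [ 0.4787 -0.0722  0.003 ]
mid [ 0.5182 -0.0206  0.012 ] [ 0.475  -0.0217  0.012 ]
```

Emit:
servo_tool --pt "0 -0.005 0 0 0 0" --pt "0 -0.01 0 0 0 0" --pt "0 -0.015 0 0 0 0" --pt "0 -0.02 0 0 0 0" --pt "0 -0.025 0 0 0 0" --pt "0 -0.029 0 0 0 0" --pt "0 -0.033 0 0 0 0" --pt "0 -0.036 0 0 0 0" --pt "0 -0.037 0 0 0 0" --pt "0 -0.037 0 0 0 0"

```text
t: 4.82
position: [0.494, 0.0112, 0.0079]
eef_rot: [-0.064, 1.568, 0.07]
contact_force: [0.4, 0.5, 0.2]
gripper_width: 0.0
```

```bash
python3 snap.py side 4; python3 snap.py top 4;python3 -c "
import cv2
t=cv2.imread('pics/top4.png')[200:300,230:360]; cv2.imwrite('pics/top4c.png',cv2.resize(t,None,fx=6,fy=6,interpolation=2))"
```

```text
4.82 [0.494  0.0112 0.0079] [[0.002, -0.086, 0.996], [0.004, 0.996, 0.086], [-1.0, 0.004, 0.002]] [0.43 0.47 0.2 ]
4.87 [0.494  0.0113 0.0079] [[0.002, -0.086, 0.996], [0.004, 0.996, 0.086], [-1.0, 0.004, 0.002]] [-0.29 -0.58  0.73]
```

View pics/top4c.png

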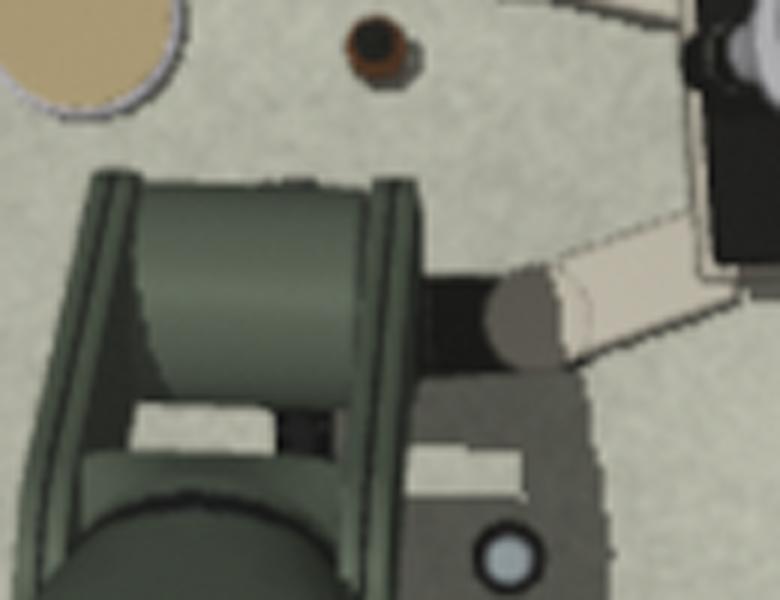

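Emit:
servo_tool --pt "0 -0.001 0 0 0 0" --pt "0 -0.002 0 0 0 0" --pt "0 -0.003 0 0 0 0" --pt "0 -0.004 0 0 0 0" --pt "0 -0.005 0 0 0 0" --pt "0 -0.005 0 0 0 0"

```text
t: 5.42
position: [0.4944, 0.0063, 0.0079]
eef_rot: [-0.065, 1.568, 0.071]
contact_force: [0.4, -0.2, 0.0]
gripper_width: 0.003
```

Emit:
servo_tool --pt "0 -0.0005 0 0 0 0" --pt "0 -0.001 0 0 0 0" --pt "0 -0.0015 0 0 0 0" --pt "0 -0.002 0 0 0 0" --pt "0 -0.002 0 0 0 0"

```text
t: 5.83
position: [0.4946, 0.0043, 0.0079]
eef_rot: [-0.065, 1.568, 0.07]
contact_force: [-0.8, 0.5, -0.3]
gripper_width: 0.001
```

Emit:
servo_tool --pt "0 -0.0005 0 0 0 0" --pt "0 -0.001 0 0 0 0" --pt "0 -0.0015 0 0 0 0" --pt "0 -0.0015 0 0 0 0"

```text
t: 6.17
position: [0.4947, 0.0031, 0.0079]
eef_rot: [-0.064, 1.568, 0.071]
contact_force: [-0.6, 3.5, 0.3]
gripper_width: -0.0
```

Emit:
servo_tool --pt "0 -0.0005 0 0 0 0" --pt "0 -0.001 0 0 0 0" --pt "0 -0.001 0 0 0 0"

```text
t: 6.42
position: [0.4946, 0.0026, 0.0079]
eef_rot: [-0.063, 1.568, 0.071]
contact_force: [-0.1, 6.1, 0.7]
gripper_width: 0.004
```

```bash
python3 snap.py top 5;python3 snap.py wrist 5; python3 -c "
import cv2
t=cv2.imread('pics/top5.png')[150:320,210:460]; cv2.imwrite('pics/top5c.png',cv2.resize(t,None,fx=3.2,fy=3.2,interpolation=2))"
```

```text
6.42 [0.4946 0.0026 0.0079] [[0.002, -0.085, 0.996], [0.005, 0.996, 0.085], [-1.0, 0.005, 0.002]] [-0.14  6.07  0.71]
6.47 [0.4946 0.0026 0.0079] [[0.002, -0.085, 0.996], [0.005, 0.996, 0.085], [-1.0, 0.005, 0.002]] [ 0.61  5.08 -0.41]
```

View pics/top5c.png

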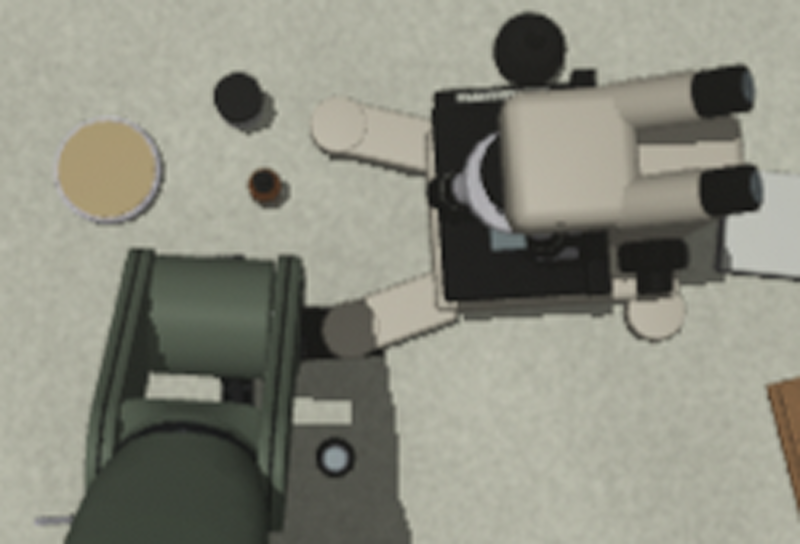

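```bash
python3 - <<'E'
from h import *
c=pickle.load(open("top5.pkl","rb"))
for z in (.15,.2,.25,.3,.35):
  print(z,[ray(c,210+x/3.2,150+y/3.2,z)[:2].round(3) for x,y in((90,440),(152,250),(302,256),(292,440))])
print("stage front corners",[ray(c,210+x/3.2,150+y/3.2,.174).round(3) for x,y in((433,88),(443,300))])
E
python3 -c "
import cv2
t=cv2.imread('pics/side4.png')[60:380,240:560]; cv2.imwrite('pics/side4c.png',cv2.resize(t,None,fx=1.8,fy=1.8,interpolation=2))"
```

```text
0.15 [array([0.408, 0.102]), array([0.553, 0.06 ]), array([ 0.551, -0.054]), array([ 0.412, -0.05 ])]
0.2 [array([0.409, 0.095]), array([0.548, 0.055]), array([ 0.546, -0.055]), array([ 0.413, -0.051])]
0.25 [array([0.41 , 0.088]), array([0.544, 0.049]), array([ 0.542, -0.056]), array([ 0.413, -0.052])]
0.3 [array([0.411, 0.081]), array([0.539, 0.044]), array([ 0.537, -0.057]), array([ 0.414, -0.054])]
0.35 [array([0.412, 0.074]), array([0.534, 0.038]), array([ 0.532, -0.058]), array([ 0.415, -0.055])]
stage front corners [array([ 0.677, -0.149,  0.174]), array([ 0.518, -0.16 ,  0.174])]
```

View pics/side4c.png

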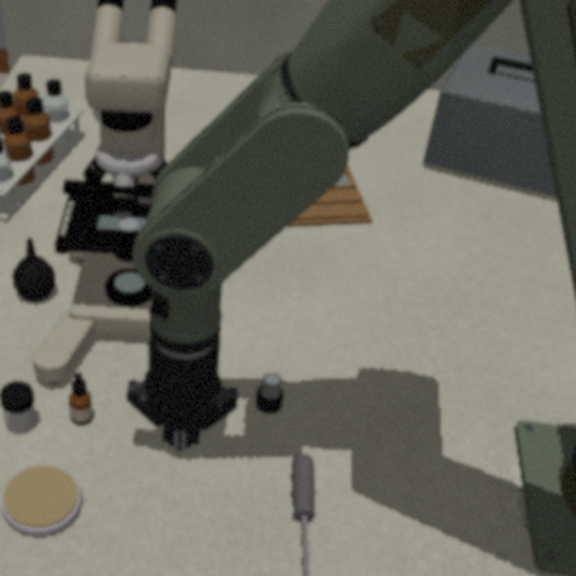

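Emit:
servo_tool --pt "0 0.004 0 0 0 0" --pt "0 0.012 0 0 0 0" --pt "0 0.024 0 0 0 0" --pt "0 0.03 0 0 0 0" --pt "-0.015 0.03 0 0 0 0" --pt "-0.04 0.03 0 0 0 0" --pt "-0.065 0.03 0 0 0 0" --pt "-0.08 0.03 0 0 0 0" --pt "-0.08 0.03 0 0 0 0"

```text
t: 7.27
position: [0.4942, 0.0327, 0.0911]
eef_rot: [-0.064, 1.561, 0.071]
contact_force: [0.4, 0.5, -0.1]
gripper_width: 0.001
```

```bash
python3 snap.py wrist 6
```

```text
7.27 [0.4942 0.0327 0.0911] [[0.009, -0.086, 0.996], [0.005, 0.996, 0.086], [-1.0, 0.004, 0.009]] [ 0.37  0.47 -0.06]
```

View pics/wrist6.png

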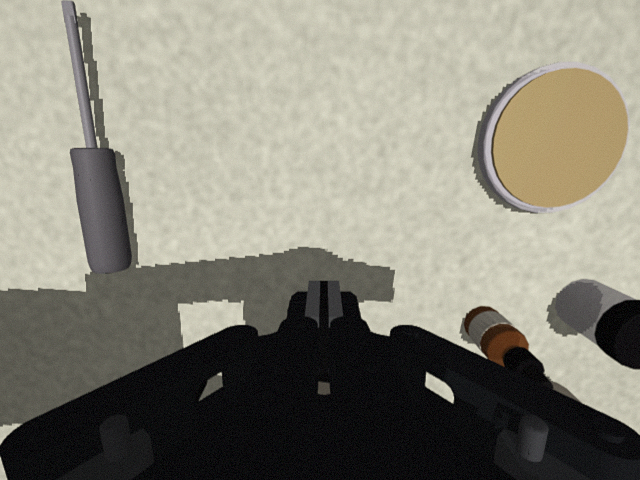

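Emit:
servo_tool --pt "0 -0.015 0 0 0 0" --pt "0 -0.035 -0.001 0 0 0" --pt "0 -0.055 -0.001 0 0 0" --pt "0 -0.075 -0.002 0 0 0" --pt "0 -0.095 -0.002 0 0 0" --pt "0 -0.11 -0.003 0 0 0" --pt "0 -0.119 -0.003 0 0 0" --pt "0 -0.121 -0.003 0 0 0" --pt "0.015 -0.121 -0.003 0 0 0" --pt "0.03 -0.121 -0.003 0 0 0" --pt "0.037 -0.121 -0.003 0 0 0" --pt "0.037 -0.121 -0.003 0 0 0"

```text
t: 8.32
position: [0.499, -0.087, 0.0499]
eef_rot: [-0.063, 1.569, 0.073]
contact_force: [-0.7, 0.2, 0.1]
gripper_width: 0.002
```

```bash
python3 snap.py wrist 7; python3 snap.py side 7; python3 snap.py top 7; python3 -c "
import cv2
t=cv2.imread('pics/side7.png')[120:360,220:480]; cv2.imwrite('pics/side7c.png',cv2.resize(t,None,fx=2.4,fy=2.4,interpolation=2))
t=cv2.imread('pics/top7.png')[150:320,210:460]; cv2.imwrite('pics/top7c.png',cv2.resize(t,None,fx=3.2,fy=3.2,interpolation=2))"
```

```text
8.32 [ 0.499  -0.087   0.0499] [[0.001, -0.087, 0.996], [0.006, 0.996, 0.087], [-1.0, 0.006, 0.001]] [-0.7   0.23  0.09]
8.37 [ 0.4998 -0.0872  0.0509] [[0.003, -0.087, 0.996], [0.006, 0.996, 0.087], [-1.0, 0.005, 0.003]] [ 0.39 -0.72  0.7 ]
8.42 [ 0.5005 -0.0874  0.0516] [[0.005, -0.087, 0.996], [0.005, 0.996, 0.087], [-1.0, 0.005, 0.005]] [ 0.45 -0.52 -0.51]
```

View pics/wrist7.png

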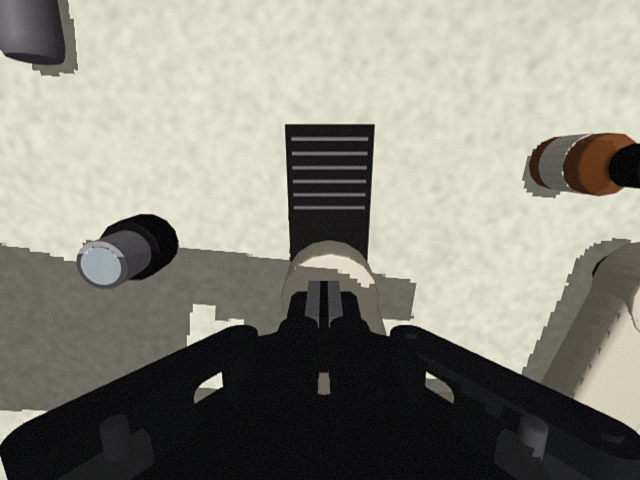

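View pics/side7c.png

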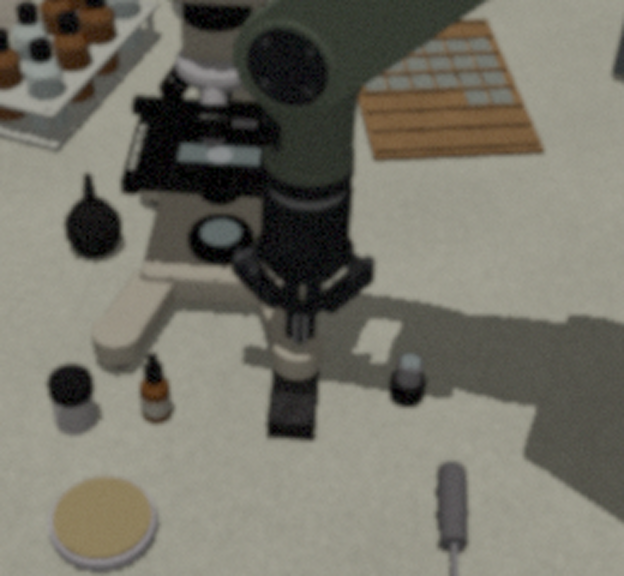

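View pics/top7c.png

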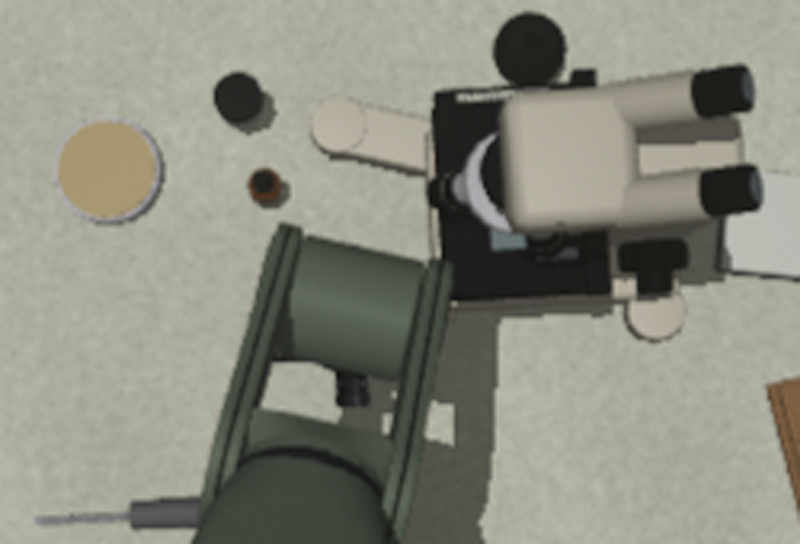

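Emit:
servo_tool --pt "0.003 0 0 0 0 0" --pt "0.005 0 0 0 0 0" --pt "0.006 0 0 0 0 0" --pt "0.0065 0 0 0 0 0" --pt "0.0065 0 0 0 0 0"

```text
t: 8.88
position: [0.501, -0.0876, 0.0456]
eef_rot: [-0.064, 1.564, 0.072]
contact_force: [-0.3, 0.5, 0.4]
gripper_width: 0.003
```

Emit:
servo_tool --pt "0.0005 0 0 0 0 0" --pt "0.001 0 0 0 0 0" --pt "0.001 0 0 0 0 0"

```text
t: 9.13
position: [0.5009, -0.0876, 0.0446]
eef_rot: [-0.064, 1.564, 0.072]
contact_force: [-0.1, -0.1, 0.2]
gripper_width: 0.003
```

Emit:
servo_tool --pt "0.0005 0 0 0 0 0" --pt "0.001 0 0 0 0 0" --pt "0.0015 0 0 0 0 0" --pt "0.0015 0 0 0 0 0"

```text
t: 9.47
position: [0.5009, -0.0876, 0.043]
eef_rot: [-0.064, 1.564, 0.072]
contact_force: [-0.5, 0.2, 0.4]
gripper_width: 0.0
```

Emit:
servo_tool --pt "0.0005 0 0 0 0 0" --pt "0.001 0 0 0 0 0" --pt "0.001 0 0 0 0 0"

```text
t: 9.72
position: [0.5009, -0.0876, 0.0421]
eef_rot: [-0.064, 1.564, 0.072]
contact_force: [-0.5, -0.2, 1.7]
gripper_width: 0.0
```

Contact at about z 0.042. Pressing further.

Emit:
servo_tool --pt "0.0003 0 0 0 0 0" --pt "0.0005 0 0 0 0 0" --pt "0.0005 0 0 0 0 0"

```text
t: 9.97
position: [0.5009, -0.0876, 0.042]
eef_rot: [-0.064, 1.564, 0.072]
contact_force: [-2.1, 0.9, 5.6]
gripper_width: 0.0
```

Emit:
servo_tool --pt "0.0003 0 0 0 0 0" --pt "0.0005 0 0 0 0 0" --pt "0.0005 0 0 0 0 0"

```text
t: 10.22
position: [0.5009, -0.0876, 0.042]
eef_rot: [-0.064, 1.563, 0.072]
contact_force: [-2.2, 0.2, 5.1]
gripper_width: -0.001
```

Emit:
servo_tool --pt "0.0007 0 0 0 0 0" --pt "0.0009 0 0 0 0 0" --pt "0.001 0 0 0 0 0" --pt "0.001 0 0 0 0 0" --pt "0.001 0 0 0 0 0" --pt "0.001 0 0 0 0 0"

```text
t: 10.72
position: [0.5009, -0.0876, 0.0419]
eef_rot: [-0.064, 1.563, 0.072]
contact_force: [-3.4, 0.7, 9.5]
gripper_width: 0.003
```

```bash
python3 snap.py side 8
```

```text
10.72 [ 0.5009 -0.0876  0.0419] [[0.006, -0.087, 0.996], [0.005, 0.996, 0.086], [-1.0, 0.004, 0.007]] [-3.42  0.67  9.51]
```

Emit:
servo_tool --pt "0.001 0 0 0 0 0" --pt "0.0012 0 0 0 0 0" --pt "0.0012 0 0 0 0 0" --pt "0.0012 0 0 0 0 0" --pt "0.0012 0 0 0 0 0" --pt "0.0012 0 0 0 0 0" --pt "0.0012 0 0 0 0 0" --pt "0.0012 0 0 0 0 0" --pt "0.0012 0 0 0 0 0"

```text
t: 11.52
position: [0.5009, -0.0876, 0.0419]
eef_rot: [-0.064, 1.563, 0.072]
contact_force: [-3.9, 0.1, 11.8]
gripper_width: -0.004
```

```bash
python3 snap.py side 9
```

```text
11.52 [ 0.5009 -0.0876  0.0419] [[0.007, -0.087, 0.996], [0.005, 0.996, 0.087], [-1.0, 0.004, 0.007]] [-3.85  0.1  11.81]
```

Held ~11–12 N with no sinking. Letting go: straight up, then out along +y and toward the robot.

Emit:
servo_tool --pt "-0.002 0 0 0 0 0" --pt "-0.01 0 0 0 0 0" --pt "-0.03 0 0 0 0 0" --pt "-0.055 0 0 0 0 0" --pt "-0.08 0.01 0 0 0 0" --pt "-0.105 0.03 0 0 0 0" --pt "-0.13 0.06 0 0 0 0" --pt "-0.15 0.09 -0.02 0 0 0" --pt "-0.16 0.115 -0.05 0 0 0" --pt "-0.16 0.13 -0.085 0 0 0" --pt "-0.16 0.135 -0.11 0 0 0" --pt "-0.16 0.135 -0.12 0 0 0"

```text
t: 12.57
position: [0.3648, 0.0365, 0.2016]
eef_rot: [-0.066, 1.564, 0.073]
contact_force: [-0.5, -0.4, 0.3]
gripper_width: 0.001
```

```bash
python3 snap.py side 10; python3 snap.py top 10; python3 -c "
import cv2,numpy as np
a=cv2.imread('pics/top0.png'); b=cv2.imread('pics/top10.png')
s=cv2.imread('pics/side10.png')
t=s[200:360,240:420]; cv2.imwrite('pics/side10c.png',cv2.resize(t,None,fx=3.6,fy=3.6,interpolation=2))
t=b[150:320,210:460]; cv2.imwrite('pics/top10c.png',cv2.resize(t,None,fx=3.2,fy=3.2,interpolation=2))
f=lambda i:cv2.cvtColor(i,6)[165:260,306:450].astype(np.float32)
print(cv2.phaseCorrelate(f(a),f(b)))"
```

```text
12.57 [0.3648 0.0365 0.2016] [[0.005, -0.089, 0.996], [0.005, 0.996, 0.089], [-1.0, 0.004, 0.006]] [-0.48 -0.42  0.31]
12.62 [0.3648 0.0359 0.2017] [[0.005, -0.088, 0.996], [0.005, 0.996, 0.088], [-1.0, 0.004, 0.006]] [-1.67  0.04  0.4 ]
((-0.021235795275444502, 0.001858322045293903), 0.8946000245158319)
```

View pics/side10c.png

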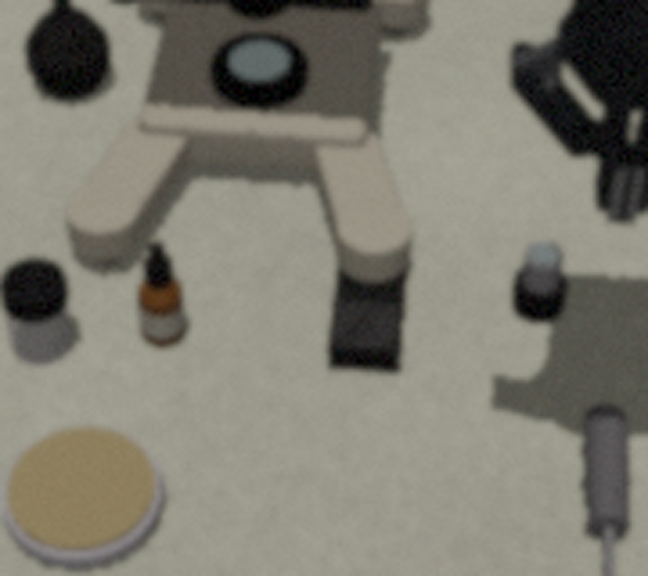

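View pics/top10c.png

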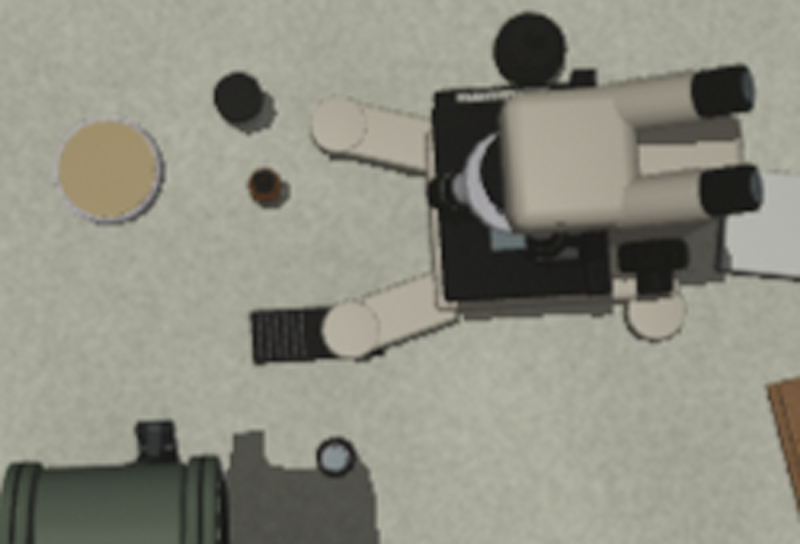

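The pictures show the wedge centred under the bare toe (top view, about (300, 254)), the microscope unshifted (0.02 px, no visible tilt), the bystanders in view untouched and the arm clear.

```bash
python3 -c "
from plant import workorder; print(workorder.sign_off())"
```

```text
the job is handed in; nothing more can be done
None
```

I pushed the dark wedge by its heel, with the gripper shut, under the bare toe until it was tight. I then pressed the toe down firmly, let go and handed the job in at about 12.7 s.

- **Wedge:** I turned it about 0.115 rad on the way so its centreline met the foot to within about 1 mm. The push force rose to 5–6 N, inside the 3–8 N tight range.
- **Press:** I held about 9.5 N, then 11.8 N, at z ≈ 0.042 m for just over a second in all. The toe sank no more than about 0.1 mm, so it no longer rocks. There was also up to 3.9 N of sideways force along x during the press.
- **Last pictures:** The wedge is still in place, the microscope has not moved (0.02 px shift in the top view), and the bystanders in view look untouched. The arm is clear. I judged level by eye in these pictures and did not measure it.
- **Disagreement:** The top and side cameras differed by about 3 mm in absolute position. I placed the wedge relative to the toe using the top camera alone, so this did not affect it.

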